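Prise the retaining ring off the organiser and take its upper tray off

TASK

The upper tray of the revolving organiser has to come off for washing. With the hooked pick, feel for the gap behind the spring ring at the top of the post and prise the ring sideways out of its groove, without leaning hard on anything and without touching the ring with the gripper, so that it drops into the tray; then lay the pick down on the cupboard top, lift the tray with the ring in it off the post and set it down flat on the blue mat. Leave everything else where it is.

Things in the scene. Friction and masses are not known exactly. Their poses are not given: they have to be found in the camera images.
- organiser: two-tier revolving organiser, standing firmly on levelling feet screwed out by 0 to 8 mm. Origin: centre of the base, so 0 to 8 mm above the cupboard top; z is the axis of the upright steel post. Lower tier: white, 164 mm across, 44 mm high. Post: 14 mm across, its end 131 mm above the origin; a groove 10.5 mm across runs round it from 118.5 to 122.5 mm above the origin, with 8.5 mm of full-width post above it
- tray: the loose upper tray, round, clear with a white hub, 154 mm across, rim 28 mm high, floor 3 mm thick. Origin: centre of its underside (78 mm above the organiser's origin while on the post). The hub is a tube 32 mm across, 40 mm high from the underside, with a 15 mm bore through which the post passes; its flat top lies 0.5 mm below the groove
- tray_hub (a point): point on the tray's axis 25 mm above its underside, where the hub (32 mm across) is gripped; fingers fit between the hub and the rim; a light grip is enough (tray about 160 g). To clear the post the tray has to rise 55 mm
- ring: sprung E-type retaining ring, dark steel, 26 mm across, 3 mm thick, seated in the groove at the start. Origin: centre of its underside, on the post's axis while seated; z up; x points from the post to the closed back of the ring, the mouth with two springy prongs is at -x. Drawn along +x the prongs spread, taking 8 to 12 N in the first 5 mm; it is free of the post after about 12 mm
- ring_centre (a point): centre of the ring, 1.5 mm above its underside. The closed back is a band 9.9 to 13.2 mm from the axis. Between the band and the post (7 mm radius above the groove) is a gap 2.9 mm wide for the hook, open to 30 degrees either side of the ring's x axis; its floor is the top of the hub, 3.5 mm below the top of the ring
- pick_handle (a point): centre of the flat orange palm handle of the hooked pick (64 mm long along x, 20 mm wide along y, 36 mm high along z); x points to the hook, z up. It lies on its narrow edge, hook down. A 4 mm shank stands out along x at this height, clamped in a collet at a different reach each time; at its end a round tip 2.4 mm thick, square-cut, is bent straight down: the tip lies 58 to 70 mm from this point along x, its end 16 mm below
- pick: the hooked pick; origin on the underside of its handle, 18 mm below point pick_handle, same axes
- mat_centre (a point): centre of the top of the blue plastic mat, 170 mm square and 2 mm thick, fixed
- comb: wooden comb 150 x 40 mm, 6 mm thick, lying flat; leave alone
- flashlight: red plastic flashlight 155 mm long, 45 mm across, lying; leave alone
- vase: small green glass vase, 68 mm across, 120 mm high; leave alone
- tumbler: steel tumbler, 68 mm across, 95 mm high; leave alone
- tonic: amber medicine bottle, 52 mm across, 130 mm high; leave alone
- balm: small green jar with yellow cap, 44 mm across, 45 mm high; leave alone
Mind the look-alikes: they are no part of the job. What is meant by the tray is not brown or yellow, and is the larger of those in its own colour.

How it is judged (in metres and radians):
On the way, in this order (a step that is already met when the one before it is completed fails the run):
1. the ring is drawn sideways out of the post's groove with the pick (horizontal distance between ring_centre and organiser above 0.004 m and contact force between pick and ring above 2 N), for 0.02 s.
2. the ring, off the post, lies in the tray (horizontal distance between ring_centre and tray below 0.075 m and z of ring_centre in the frame of tray below 0.03 m), for 0.2 s.
3. the tray is lifted off the post, with the pick lying on the cupboard top (height (world z) of tray above 0.128 m and height (world z) of pick_handle below 0.023 m), for 0.1 s.
At the end, for the whole second after the job is handed in: the tray stands flat on the mat, its centre within 50 mm of the mat's centre; the ring lies inside the tray; the pick lies on the cupboard top (handle centre under 23 mm high); all at rest (all of step 2 and horizontal distance between tray and mat_centre below 0.05 m and height (world z) of tray below 0.006 m and angle between tray's own z axis and vertical below 0.06 rad and linear speed of each of tray, ring, pick below 0.02 m/s and height (world z) of pick_handle between 0.006 and 0.023 m); the robot touches nothing.
It fails at once if the pick bears on the organiser, its post or its tray with more than 15 N (contact force between pick and organiser above 15 N or contact force between pick and tray above 15 N).
It fails at once if the pick bears on the ring with more than 22 N (contact force between pick and ring above 22 N).
It fails at once if the gripper touches the ring (contact force between the fingers and ring above 0.5 N).
It fails at once if the arm knocks the organiser (contact force between the arm and organiser above 5 N).
It fails at once if a bystander is moved by more than 20 mm (distance of any of comb, flashlight, vase, tumbler, tonic, balm from where it was at the start of the episode above 0.02 m).
It also fails if it takes over 72 s, if anything falls off the work surface, if the arm or the gripper's body presses on something with over 40 N, if the wrist force passes 120 N, or if a joint passes its speed limit or range.

ROBOT

A 6-joint arm with a two-finger parallel gripper is mounted at the origin on the work surface. World frame = base frame: x ahead of the robot, y to its left, z up, the work surface at z = 0. Lengths are in mm, angles in rad, forces in N, time in s.
With the tool pointing down it reaches from about 275 to 825 mm from the base axis. Payload 4.9 kg.
Tool frame: the origin (TCP) lies at the very end of the fingers, on their centre line; the grasp point (between the pads) lies 19 mm behind it; z points along the fingers, y is the line along which they close (so a half turn about z gives the same grasp; the last joint's range is limited). The gripper opens to 85 mm and grips with 20 to 120 N. Pads are 22 mm wide; open, the fingers measure 114 mm over their backs; the gripper's body (76 mm by 85 mm) begins 54 mm behind the grasp point. The pads swing forward as they close: fully open they stand 13 mm farther back than shut.
Start: joints at [-1.356, 0.326, -0.193, 1.052, 0, 1.437], TCP at [187.986, -516.894, 231.281] pointing down, gripper open.
Joint ranges: [-2.65, 2.65], [-0.97, 1.79], [-1.3, 1.35], [-1.93, 2.1], [-1.47, 1.37], [-3.14, 3.14]. Speed limits (rad/s): [2.57, 2.57, 3.14, 3.14, 3.14, 3.14].

INTERFACE

Orientations are given as [roll, pitch, yaw] about the fixed x, y, z axes, in that order (R = Rz(yaw) Ry(pitch) Rx(roll)).
In Python, from bench import bot, solve_ik, imaging gives the robot as it stands. Calls block until the motion is done:
- bot.move_ptp(position, orientation): joint-space move of the TCP to a pose.
- bot.movel(position, rot=None, max_speed=150, threshold=None): straight line of the TCP; rot=None keeps the orientation; max_speed is the mean speed in mm/s. With threshold (N) it stops when the force on the tool has changed by that much, and returns True; else False.
- bot.move_j(angles): joint-space move.
- bot.grip(opening, effort=None): opening from 0.0 (shut) to 1.0 (fully open); effort is the grip in N (None keeps the last); returns when the fingers have stopped.
- bot.dwell(seconds).
- solve_ik(position, orientation): joint angles nearest the present ones, or None.
- bot.get_state(): the state.
- imaging.capture(name): name is "scene" or "top" or "wrist"; returns the picture (480x640x3 uint8, blue, green, red); there is no depth.
- imaging.camera_model(name): a dict with "K" (3x3 intrinsics, pixels), "position" and "rotation" of the camera in the world. Camera axes: x right, y up, looking along -z (the intrinsics and any distortion apply to the point x, -y, -z); pixel columns grow to the right and rows downward; lengths in mm; the calibration is good to about 2 mm. A picture is of the moment at which its call begins: read the wrist's pose just before it. camera_model takes no time and is no camera call; for the wrist camera it gives the pose at the moment of the call.
A pose or a line that the arm cannot do raises bot.IKError and nothing moves.
- bot.sign_off(): hands the job in; it is judged then, once.
The state is a dict: "t": time; "qpos": joint angles; "joint_velocities": joint speeds; "effort": joint torques, N m; "tcp_pos": TCP position; "orientation": TCP orientation; "contact_force": force on the tool from outside, world axes, zero at the start; "wrist_torque": the same for the moment, N m; "opening": opening from 0.0 (shut) to 1.0 (fully open); "gripper_force": force on a finger pad.
Only numpy, scipy, OpenCV 4.12 (cv2) and the standard library are available. Lean on these libraries where they do the work, as an engineer would, in place of code of your own. Each camera call takes 0.05 s, during which the arm holds its last target. There are 200 camera calls.

## Working session

There is one attempt and no reset: what is moved stays moved. The work goes in short steps, each a Python script; the robot and the scene stay as the last script left them, time stands still between calls to the robot, and variables do not carry over. Pictures are saved under pics/ and viewed, at most 10 in all, crops included, and the job is handed in when it is done.

```bash
ls; mkdir -p pics; python3 - <<'E'
from bench import bot, imaging
import cv2
for n in ("scene","top"):
    im=imaging.capture(n); cv2.imwrite(f"pics/{n}0.png",im)
    print(n,imaging.camera_model(n))
print(bot.get_state())
E
```

```text
pics
scene {'K': array([[574.90218217,   0.        , 307.35766098],
       [  0.        , 574.90218217, 238.17149994],
       [  0.        ,   0.        ,   1.        ]]), 'position': array([1018.88503739,  583.0903369 , 1000.17930066]), 'rotation': array([0.70030776, 0.01072366, 2.49973335])}
top {'K': array([[601.42408805,   0.        , 324.05128028],
       [  0.        , 601.42408805, 242.8137872 ],
       [  0.        ,   0.        ,   1.        ]]), 'position': array([ 416.67436402,   15.22411729, 1485.88333473]), 'rotation': array([ 0.11329149, -0.02452063, -1.55367924])}
{'t': 0.1, 'qpos': array([-1.35616648e+00,  3.26918094e-01, -1.93486268e-01,  1.05202108e+00,
       -8.53723146e-06,  1.43659731e+00]), 'joint_velocities': array([ 0.00031322, -0.00249098,  0.00361106,  0.0009335 ,  0.00097454,
       -0.00106403]), 'effort': array([ 1.67704355e-03, -4.44238758e+01,  2.63037640e+01,  7.86612625e-03,
       -1.27322760e-04, -3.97456319e-06]), 'tcp_pos': array([ 187.88246445, -516.3450319 ,  230.55293017]), 'orientation': array([-3.13997704e+00, -2.09509743e-04,  3.48828703e-01]), 'contact_force': array([-0.4401067 ,  0.50359788, -0.46477225]), 'wrist_torque': array([ 0.01121299,  0.01275292, -0.0191732 ]), 'gripper_force': 0.0, 'opening': 1.000082712997491}
```

View pics/top0.png

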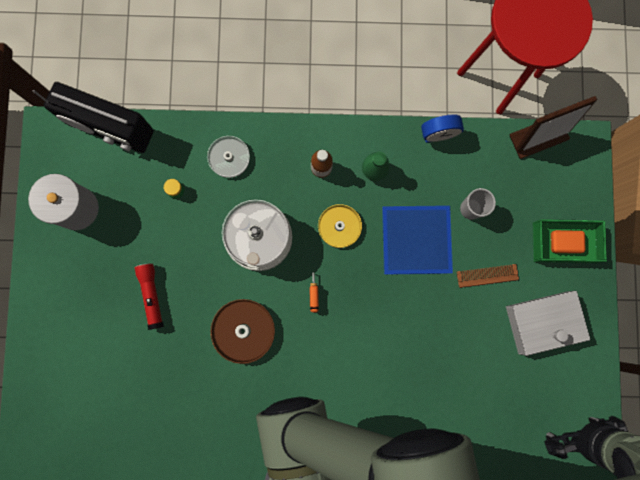

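View pics/scene0.png

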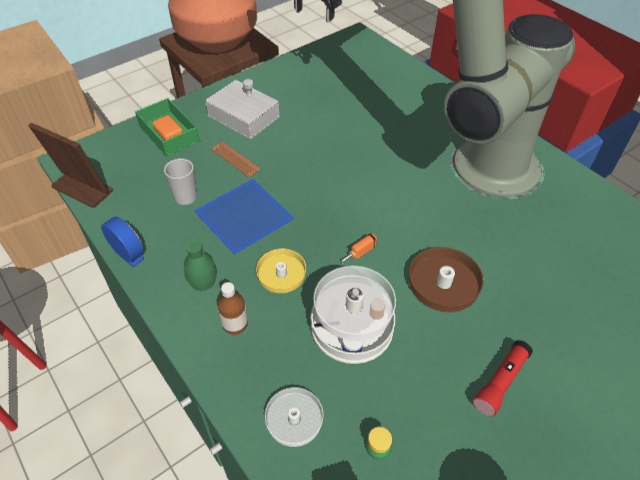

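Top view: the organiser with the large clear tray is at (256,234). The pick (orange) is at (314,295), hook pointing up the picture, and the mat is at (417,240). Tray look-alikes are clear but smaller (229,157), yellow (340,226) and brown (243,331). The one meant is clear and the larger, at (256,234), on the post. I'll confirm it from close by.

```bash
cat > h.py <<'E'
import numpy as np, cv2
from scipy.spatial.transform import Rotation as R
from bench import bot, solve_ik, imaging
def ray(m,px):
    K=m["K"]; d=np.linalg.solve(K,np.array([px[0],px[1],1.0])); d[1:]*=-1
    return np.array(m["position"]),R.from_euler("xyz",m["rotation"]).apply(d)
def onz(m,px,z):
    o,d=ray(m,px); return o+d*(z-o[2])/d[2]
def proj(m,p):
    c=R.from_euler("xyz",m["rotation"]).inv().apply(np.array(p)-m["position"]); c=c*[1,-1,-1]
    return (m["K"]@c)[:2]/c[2]
def cross(m1,p1,m2,p2):
    o1,d1=ray(m1,p1);o2,d2=ray(m2,p2)
    s=np.linalg.lstsq(np.c_[d1,-d2],o2-o1,rcond=None)[0]
    a,b=o1+d1*s[0],o2+d2*s[1]; return (a+b)/2,np.linalg.norm(a-b)
def blobs(mask,mn=30):
    n,l,s,c=cv2.connectedComponentsWithStats(mask.astype(np.uint8)); return [(c[i],s[i,4],l==i) for i in range(1,n) if s[i,4]>=mn]
def shot(n):
    m=imaging.camera_model(n); return imaging.capture(n),m
E
python3 - <<'E'
from h import *
im,m=shot("top"); hsv=cv2.cvtColor(im,cv2.COLOR_BGR2HSV)
H,S,V=cv2.split(hsv)
for c,a,mk in blobs((H>5)&(H<14)&(S>180)&(V>120),40):
    ys,xs=np.nonzero(mk); d=cv2.minAreaRect(np.c_[xs,ys].astype(np.float32)); print("orange",c,a,onz(m,c,20),d)
for c,a,mk in blobs((H>105)&(H<125)&(S>150)&(V>80),1000): print("blue",c,a,onz(m,c,2))
print("post",onz(m,(256,232),130),"tray rim",onz(m,(257,235),106))
print("pick tip",onz(m,(314,273),18),onz(m,(314,295),36))
print(onz(m,(340,226),20),onz(m,(243,331),20))
w=imaging.camera_model("wrist");s=bot.get_state()
T=R.from_euler("xyz",s["orientation"]); print(w, T.inv().apply(w["position"]-s["tcp_pos"]), (T.inv()*R.from_euler("xyz",w["rotation"])).as_matrix().round(3))
E
```

```text
orange [567.76410999 241.00578871] 691 [ 600.64491271 -622.1314033    20.        ] ((567.5, 241.0), (20.0, 33.0), 90.0)
orange [313.16       296.12666667] 150 [453.30244472   6.35277427  20.        ] ((313.5, 295.5), (21.0, 7.0), 90.0)
blue [416.90243902 239.60148084] 4592 [ 598.83546656 -249.82059229    2.        ]
post [593.14499476 139.39494632 130.        ] tray rim [589.33861915 139.08363448 106.        ]
pick tip [509.65550003   5.36825462  18.        ] [455.6348078    4.48393349  36.        ]
[626.56188881 -56.44321602  20.        ] [366.7339955  173.48301474  20.        ]
{'K': array([[401.27068246,   0.        , 311.81979205],
       [  0.        , 401.27068246, 238.77512083],
       [  0.        ,   0.        ,   1.        ]]), 'position': array([ 263.4073382 , -490.08760838,  373.60010532]), 'rotation': array([-0.31967497,  0.00166695, -1.22121368])} [  79.99034694    0.85399311 -142.90322315] [[ 0.001  0.949  0.314]
 [ 1.    -0.001  0.   ]
 [ 0.     0.314 -0.949]]
```

```bash
python3 - <<'E'
from h import *
import pickle
D={}
def go(k,p,y):
    bot.move_ptp(p,[np.pi,0,y]); D[k]=shot("wrist"); s=bot.get_state(); print(k,s["t"],s["tcp_pos"],s["qpos"].round(2)); cv2.imwrite(f"pics/{k}.png",D[k][0])
go("pick",[454,5,120],0)
go("r1",[591,139,165],0)
go("r2",[591,139,165],np.pi/2)
pickle.dump(D,open("D.pkl","wb"))
def crop(k,p,hw):
    u,v=proj(D[k][1],p).astype(int); print(k,u,v); i=D[k][0]; x0,y0=max(u-hw,0),max(v-hw,0)
    return cv2.resize(i[y0:y0+2*hw,x0:x0+2*hw],(390,390),interpolation=cv2.INTER_CUBIC),x0,y0
a=[crop("r1",[591,139,125],65),crop("r2",[591,139,125],65)]
print([x[1:] for x in a]); cv2.imwrite("pics/rings.png",np.hstack([x[0] for x in a]))
E
```

```text
pick 2.3417 [454.36779183   4.30851117 120.16518522] [-0.15  0.27 -0.59  0.71 -0.    2.99]
r1 7.3333 [590.96918698 138.98870828 164.99930763] [ 0.11  0.48 -0.13  0.96  0.   -3.03]
r2 11.2833 [590.96305552 139.01930582 164.98329678] [ 0.11  0.48 -0.13  0.96  0.    1.68]
r1 309 276
r2 312 275
[(np.int64(244), np.int64(211)), (np.int64(247), np.int64(210))]
```

View pics/rings.png

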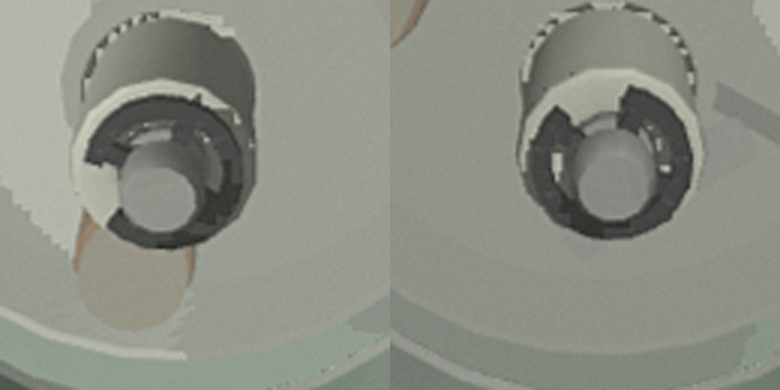

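View pics/pick.png

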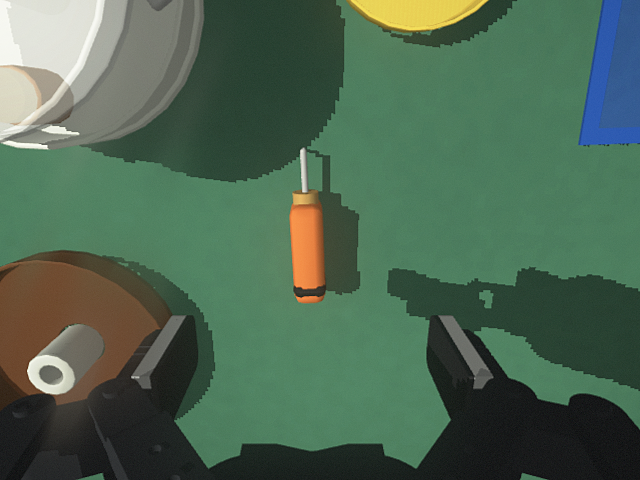

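Both close views show the large clear tray with its white hub and a seated dark E-ring, so this is the tray meant. The mouth is at crop (100,187) in the left view and (206,106) in the right, so it faces world +y and slightly -x; the closed back faces about -y. The pick image shows the handle centre at about (308,245) and the shank end at about (304,150).

```bash
python3 - <<'E'
from h import *
import pickle
from scipy.optimize import least_squares
D=pickle.load(open("D.pkl","rb"))
(i1,m1),(i2,m2)=D["r1"],D["r2"]
P1=(244+158/3,211+200/3);P2=(247+226/3,210+188/3)
print("post top",cross(m1,P1,m2,P2))
z0=cross(m1,P1,m2,P2)[0][2]-9.5
for k,(im,m),x0,y0 in(("r1",D["r1"],244,211),("r2",D["r2"],247,210)):
  V=cv2.cvtColor(im,cv2.COLOR_BGR2GRAY)[y0:y0+130,x0:x0+130]
  mk=(V<82); mk[:30]=mk[:30]&(V[:30]<82)
  b=max(blobs(mk),key=lambda t:t[1]); print(k,b[0]+[x0,y0],b[1])
  cv2.imwrite(f"pics/m_{k}.png",(b[2]*255).astype(np.uint8))
  ys,xs=np.nonzero(b[2]); P=np.array([onz(m,(x+x0,y+y0),z0)[:2] for x,y in zip(xs,ys)])
  (c,r)=cv2.minEnclosingCircle(P.astype(np.float32)); print(" circ",c,r)
  d=P-c; rr=np.hypot(*d.T); a=np.degrees(np.arctan2(d[:,1],d[:,0])); h,_=np.histogram(a[(rr>9.5)&(rr<13.2)],36,(-180,180)); print(h)
pr1=[(244+90/3,211+155/3),(244+110/3,211+215/3)]; pr2=[(247+170/3,210+118/3),(247+242/3,210+95/3)]
for m,p in((m1,pr1),(m2,pr2)): print("prongs",[onz(m,q,z0)[:2].round(1) for q in p])
im,m=D["pick"]; H,S,V=cv2.split(cv2.cvtColor(im,cv2.COLOR_BGR2HSV))
b=max(blobs((H>5)&(H<16)&(S>150)&(V>120)&(np.arange(640)[None]>250)&(np.arange(640)[None]<400)),key=lambda t:t[1])
ys,xs=np.nonzero(b[2]); r=cv2.minAreaRect(np.c_[xs,ys].astype(np.float32)); print(r); bx=cv2.boxPoints(r); print([onz(m,q,30).round(1)[:2] for q in bx])
print("shank end",onz(m,(304,149),18),"collar",onz(m,(306,192),18), "back",onz(m,(310,303),15))
E
```

```text
post top (array([595.3372902 , 145.08121165, 135.86353119]), np.float64(0.36868605601579413))
r1 [302.69172932 265.84962406] 1064
 circ (596.1588745117188, 143.98672485351562) 13.896172523498535
[20 24 27 27 26 26 25 24 24 19 25 23 22 26 26 28 28 24 32 30 29 28 27 24
 28 26  6  0  0  0  0 18 17 16 16 17]
r2 [320.53510436 265.70588235] 1054
 circ (594.8444213867188, 145.60482788085938) 13.553821563720703
[25 27 28 29 29 27 27 25 22 20 24 25 26 28 25 26 28 24 27 24 28 28 30 31
 31 29  3  0  0  0  0 26 30 28 29 29]
prongs [array([598.9, 156.3]), array([588.3, 153.3])]
prongs [array([586.7, 153.3]), array([598.1, 157.2])]
((306.6390380859375, 245.75411987304688), (85.05280303955078, 32.16313171386719), 87.87889862060547)
[array([479.4,  16.9]), array([480.2,  -2.3]), array([424.7,  -4.7]), array([423.9,  15.9])]
shank end [510.24944119   7.96437059  18.        ] collar [484.1224824    6.88927887  18.        ] back [406.08508937   4.54775907  15.        ]
```

```bash
python3 - <<'E'
from h import *
rot=[np.pi,0,0.04]
bot.move_ptp([446,5.7,60],rot)
print(bot.movel([446,5.7,4],max_speed=80,threshold=8))
bot.grip(0.0,80); s=bot.get_state(); print(s["t"],s["tcp_pos"],s["opening"],s["gripper_force"])
bot.movel([446,5.7,120],max_speed=150)
im,m=shot("wrist"); s=bot.get_state(); print(s["t"],s["tcp_pos"],s["contact_force"])
import pickle; pickle.dump((im,m,s),open("g.pkl","wb"))
cv2.imwrite("pics/grip.png",cv2.resize(im[80:380,160:480],None,fx=2,fy=2,interpolation=cv2.INTER_CUBIC)[:600])
E
```

```text
False
13.9083 [446.30212065   5.6804952    4.36519933] 0.22175602446035447 78.29432845115662
14.8833 [445.08668789   5.80150671 119.00489135] [-0.69485435 -0.14743897 -0.89230007]
```

View pics/grip.png

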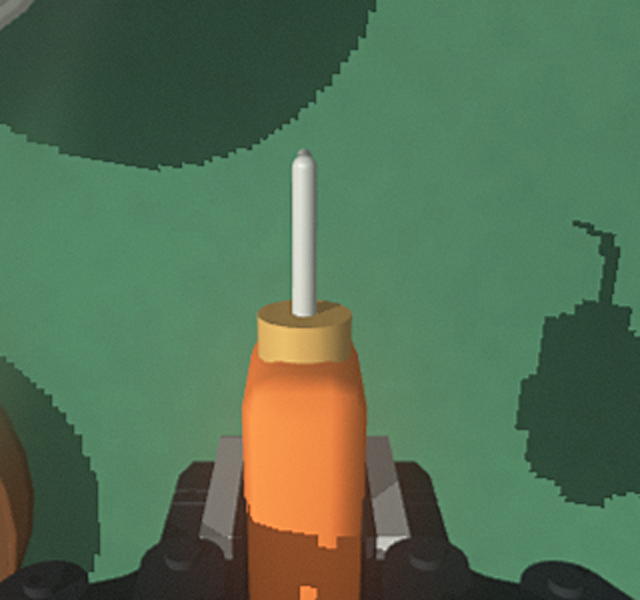

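```bash
python3 - <<'E'
from h import *
import pickle
im,m,s=pickle.load(open("g.pkl","rb"))
T=R.from_euler("xyz",s["orientation"]); 
c=s["tcp_pos"]
for px,dz in (((312,157.5),14),((312,154.5),-2),((312,238),14)):
    p=onz(m,px,c[2]+dz); print(T.inv().apply(p-c))
E
```

```text
[ 64.91855567   1.09706017 -14.12866108]
[64.0519513   1.1004513   1.87308183]
[ 37.9964441    1.1228549  -14.07548897]
```

```bash
cat >> h.py <<'E'
PSI=np.radians(106); U=np.array([np.cos(PSI),np.sin(PSI)]); POST=np.array([594.9,145.5]); L=63.3
ROT=[np.pi,0,PSI]
def tcp(r,z): return [*(POST-U*(r+L)),z]   # tip r mm behind the post axis, TCP height z
def rad():
    s=bot.get_state(); d=s["tcp_pos"][:2]-POST; return -(d@U)-L, s["tcp_pos"][2], s["contact_force"].round(2), round(s["t"],2)
E
python3 - <<'E'
from h import *
bot.move_ptp(tcp(22,160),ROT); bot.movel(tcp(22,133),max_speed=60); bot.dwell(0.3); print(rad())
print(bot.movel(tcp(3,133),max_speed=10,threshold=2)); print(rad())
E
```

```text
(np.float64(22.084837593267025), np.float64(133.36042526063392), array([-0.11, -0.66, -0.52]), 17.27)
True
(np.float64(7.77818962235493), np.float64(132.53334494857094), array([ 0.91, -1.58,  0.2 ]), 18.61)
```

```bash
python3 - <<'E'
from h import *
print(rad()); bot.movel(tcp(8.1,133),max_speed=10); bot.dwell(0.3); print(rad())
print(bot.movel(tcp(8.1,121),max_speed=6,threshold=2.5)); print(rad())
E
```

```text
(np.float64(7.77818962235493), np.float64(132.53334494857094), array([ 0.91, -1.58,  0.2 ]), 18.61)
(np.float64(8.02560075783579), np.float64(132.87511157549312), array([-0.23,  0.45, -0.55]), 19.21)
True
(np.float64(8.097227418607844), np.float64(122.80605737273021), array([ 0.48, -0.95,  3.11]), 20.71)
```

```bash
python3 - <<'E'
from h import *
bot.movel(tcp(8.1,123.5),max_speed=10); print(rad())
for r in (9.5,11,13,15,18,21,23):
    h=bot.movel(tcp(r,123.5),max_speed=8,threshold=17); print(r,h,rad())
    if h: break
im,m=shot("wrist"); u,v=proj(m,[*POST,120]).astype(int); print(u,v)
cv2.imwrite("pics/pull.png",cv2.resize(im[max(v-100,0):v+100,max(u-130,0):u+130],None,fx=3,fy=3))
E
```

```text
(np.float64(8.095217821146363), np.float64(123.37265927331286), array([ 1.46, -0.12,  0.44]), 21.02)
9.5 False (np.float64(9.209753314093916), np.float64(123.32359825096597), array([0.13, 2.55, 0.51]), 21.34)
11 False (np.float64(10.357823235735069), np.float64(123.38246798357781), array([0.11, 4.79, 0.14]), 21.68)
13 False (np.float64(11.59245398896094), np.float64(123.28847157489479), array([-0.91,  6.56,  0.01]), 22.08)
15 False (np.float64(12.596099344601441), np.float64(123.19111945263809), array([-1.68,  8.08, -0.03]), 22.48)
18 False (np.float64(15.510349222277512), np.float64(123.12905297612001), array([-1.08,  8.71,  0.56]), 23.01)
21 False (np.float64(21.72359900467177), np.float64(123.45863854402619), array([ 1.66, -0.66, -1.12]), 23.53)
23 False (np.float64(23.11879289192005), np.float64(123.51503862825919), array([-0.64,  0.81,  0.07]), 23.93)
314 85
```

View pics/pull.png

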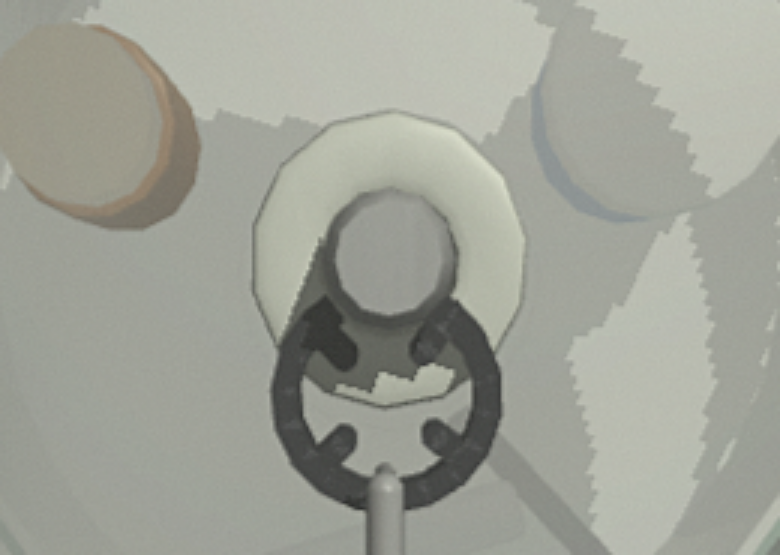

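The picture shows the ring free of the post (post at (395,250), ring centre at (387,405)), still on the edge of the hub and held by the hook. I'll keep pulling until it drops.

```bash
python3 - <<'E'
from h import *
print(bot.movel(tcp(42,123.5),max_speed=40,threshold=8), rad())
bot.movel(tcp(42,150),max_speed=80)
im,m=shot("wrist"); u,v=proj(m,[*POST,100]).astype(int); print(u,v)
cv2.imwrite("pics/drop.png",im)
E
```

```text
False (np.float64(42.15184800804215), np.float64(123.43861155125276), array([-0.38,  0.48,  0.06]), 24.61)
313 44
```

View pics/drop.png

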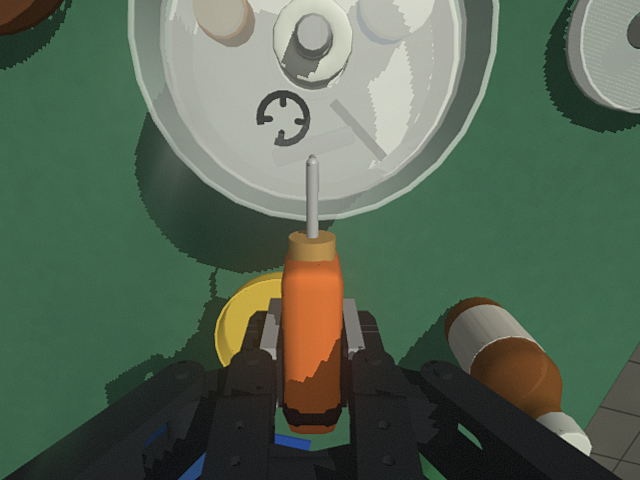

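The ring lies flat on the tray floor at (285,118), clear of the hub. Next I'll lay the pick back where it was.

```bash
python3 - <<'E'
from h import *
im=cv2.imread("pics/drop.png"); m=imaging.camera_model("wrist"); 
rg=onz(m,(285,118),84); hub=onz(m,(314,34),121)
print("ring",rg,"post",onz(m,(316,33),134),"hub",hub, "bearing",np.degrees(np.arctan2(*(rg-hub)[1::-1])),np.linalg.norm((rg-hub)[:2]))
bot.movel(tcp(75,165),max_speed=150)
rot=[np.pi,0,0.04]
bot.move_ptp([446,5.7,60],rot); bot.movel([446,5.7,8],max_speed=100)
print(bot.movel([446,5.7,3.6],max_speed=15,threshold=3),rad())
bot.grip(0.5); bot.dwell(0.2); bot.movel([446,5.7,130],max_speed=150)
im,m=shot("wrist"); cv2.imwrite("pics/laid.png",im); s=bot.get_state(); print(s["t"],s["qpos"].round(2))
H,S,V=cv2.split(cv2.cvtColor(im,cv2.COLOR_BGR2HSV))
b=max(blobs((H>5)&(H<16)&(S>150)&(V>120)&(np.arange(640)[None]>250)&(np.arange(640)[None]<400)),key=lambda t:t[1])
ys,xs=np.nonzero(b[2]); print(cv2.minAreaRect(np.c_[xs,ys].astype(np.float32)))
E
```

```text
ring [589.57960865 111.74720712  84.        ] post [595.64200348 145.1346264  134.        ] hub [594.5096406  146.54785791 121.        ] bearing -98.06314892911334 35.148122434918776
True (np.float64(30.369059078520223), np.float64(4.355857183960171), array([0.69, 0.33, 4.4 ]), 28.07)
29.675 [-0.15  0.24 -0.6   0.73  0.    2.95]
((312.0, 226.0), (84.0, 30.0), 90.0)
```

```bash
python3 - <<'E'
from h import *
rot=[np.pi,0,1.43]; P=[595.1,145.4]
bot.grip(0.75); bot.move_ptp([*P,170],rot); print(bot.movel([*P,89],max_speed=70,threshold=6))
s=bot.get_state(); print(s["t"],s["tcp_pos"],s["contact_force"])
bot.grip(0.0,25); bot.dwell(0.2); s=bot.get_state(); print(s["opening"],s["gripper_force"],s["contact_force"],s["wrist_torque"])
print(bot.movel([*P,95],max_speed=20,threshold=12)); s=bot.get_state(); print(s["t"],s["tcp_pos"],s["opening"],s["contact_force"])
E
```

```text
False
32.3667 [595.55292913 145.46058503  89.55199195] [-0.06556308  0.20283824  0.31866054]
0.3653400879148184 25.100336289033294 [-1.56918565 -0.39943845  6.05471132] [-0.08486087  0.33062666  0.02397866]
False
33.4083 [594.80186789 145.36851264  94.72425426] 0.36700165545376856 [ 0.17311153 -0.30434066 -1.91474799]
```

```bash
python3 - <<'E'
from h import *
P=[595.1,145.4]
print(bot.movel([*P,170],max_speed=60,threshold=15)); bot.dwell(0.2)
s=bot.get_state(); print(s["t"],s["tcp_pos"],s["opening"],s["contact_force"])
im,m=shot("wrist"); cv2.imwrite("pics/lift.png",im)
M=[598.8,-249.8]
try: bot.movel([*M,170],max_speed=120)
except bot.IKError as e: print(e); bot.move_ptp([*M,170],[np.pi,0,1.43])
bot.movel([*M,25],max_speed=80)
s=bot.get_state(); print(s["t"],s["tcp_pos"],s["opening"],s["contact_force"])
print(bot.movel([*M,5],max_speed=12,threshold=3)); s=bot.get_state(); print(s["t"],s["tcp_pos"],s["contact_force"])
E
```

```text
False
35.0083 [594.92928433 145.36852007 169.67092152] 0.3697350171647816 [ 0.14065038  0.66566928 -1.14490746]
40.4583 [ 599.13637858 -249.99383495   25.51827864] 0.3656551487963394 [ 0.27573704 -0.0043838  -1.75509393]
True
41.6083 [ 598.75047621 -249.75659742   10.12885261] [ 0.17494045 -0.68407316  5.71552169]
```

View pics/lift.png

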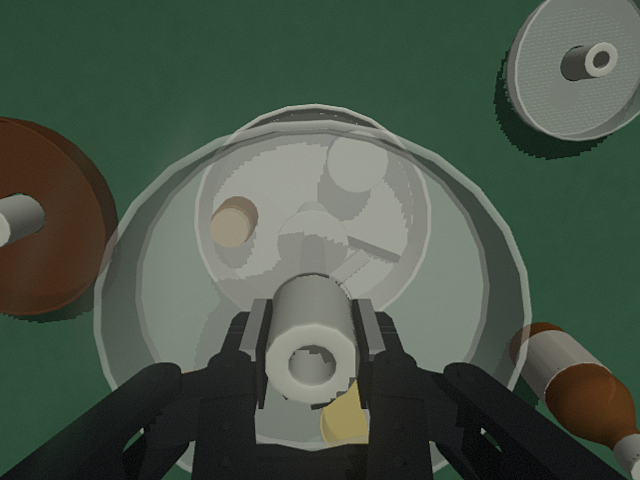

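The tray is clear of the post; the hub is gripped at (310,350) with the organiser below it. It has now touched the mat, so I'll release and check.

```bash
python3 - <<'E'
from h import *
M=[598.8,-249.8]
bot.grip(0.75); bot.dwell(0.2); print(bot.movel([*M,170],max_speed=120,threshold=8))
bot.movel([430,-330,260],max_speed=200); bot.dwell(0.3)
im,m=shot("top"); print(bot.get_state()["t"])
cv2.imwrite("pics/end.png",cv2.resize(im[100:340,200:520],None,fx=2.4,fy=2.4,interpolation=cv2.INTER_CUBIC))
E
```

```text
False
45.25
```

View pics/end.png

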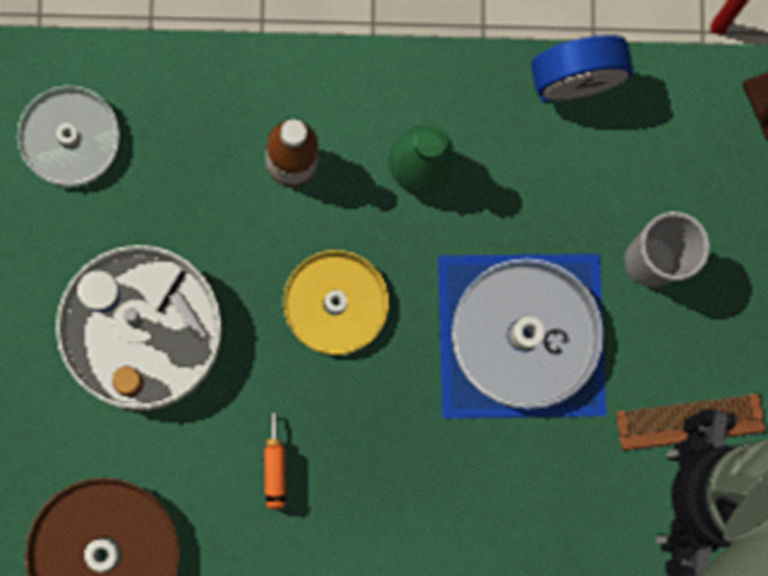

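The tray (527,333) stands flat on the mat with the ring inside at (556,342). The pick lies at (274,470), and nothing else has moved.

```bash
python3 -c "
from bench import bot
print(bot.sign_off())"
```

```text
the job is handed in; nothing more can be done
None
```

The job is handed in: the tray stands flat on the blue mat with the ring inside it, the pick is back on the cupboard top, and nothing else was moved as far as the final picture shows; about 45 s of the 72 s were used, and no verdict was returned.

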